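# Draw out the spring-back light arm to the scale rider and hold it

### The job

Lift the loose blue cover plate off the two pins on the plate-lighting stand and lay it down gently, flat with its grip upward, on the light-blue mat; then push the red lock button that it hid all the way in. Pull the light arm out by its yellow grip post until its red pointer is level with the green rider on the scale, and finish there still holding the arm, because it springs back if let go. Leave the rider and everything else on the bench as it stands.

Things in the scene. Friction and masses are not known exactly. Their poses are not given: they have to be found in the camera images.
- stand: Fixed lighting stand: white housing (90 along x, 140 along y, top 75 mm above the bench) on a grey foot 10 mm thick (x -75 to 60, y -315 to 85 mm). Origin on the bench under the housing's centre, z up; the light arm slides out of the housing along the stand's own -y. Its yaw varies. A white well plate is fixed on the foot under the lamp, top 24 mm high.
- pin_a (a point): Tip of one of the two steel cover pins on the housing's top, at x = 0, y = -50 mm on the stand (the other is at y = +50), 100 mm above the bench. Each is 8 mm wide and stands on a 16 mm wide step whose top is 89 mm above the bench; the cover rests on the steps.
- scale_zero (a point): Zero mark of the scale, on top of the white scale rail fixed beside the arm: rail 16 mm wide (centred at x = -60 mm on the stand), top 40 mm above the bench, a black mark every 10 mm along the stand's -y, longer every 50 mm.
- cover: Loose blue cover plate, 80 (x) by 130 (y) by 4 mm, about 0.16 kg, with two 11 mm holes at y = -50 and +50 mm, loose on the stand's pins. Starts on the pins, axes along the stand's, hiding the lock button. Origin at the centre of its underside, z up. In the middle of its top a black grip block, 16 mm wide (x), 50 mm long (y), its top 36 mm above the underside.
- mat: Fixed light-blue mat on the bench, 180 by 180 by 4 mm; origin at the centre of its underside, on the bench. The place for the cover.
- lock_button (a joint): Travel of the round red lock button on top of the housing: 0 = out (arm locked), 0.008 m = fully in; pressed straight down. The arm is free only when it is in by more than about 5.5 mm. Takes about 3.5 N to move and then stays where it is left; it does not spring back.
- button_top (a point): Centre of the top face of the red lock button, 28 mm in diameter; over the middle of the housing, 85 mm above the bench when out, 77 mm when fully in.
- boom (a joint): Extension of the light arm in m: 0 = fully home, up to 0.125; grows along the stand's -y. Locked within 2 mm of home until the button is in. A spring draws it home with about 3 N at 0 to 5 N at full reach, plus 0.5 N friction, so it must be held.
- grip_top (a point): Centre of the top face of the light arm's yellow grip post, 24 by 24 mm (sides along the stand's x and y); its free sides reach from 54 to 108 mm (the top) above the bench. 43 mm lie between post and housing when the arm is home; the white lamp head (56 mm wide, top 56 mm high) is centred 55 mm beyond the post. Moves with the arm.
- pointer_tip (a point): Tip of the arm's thin red pointer, 48 mm above the bench, which reaches from the foot of the grip post towards the scale (stand's -x). Moves with the arm.
- rider (a joint): Position of the green rider clip along the scale in m, on the same zero and direction as the arm's extension: pointer and rider are level when the two joint values are equal. Set anywhere from 0.05 to 0.105 at the start; stiff (30 N), not to be moved.
- rider_mark (a point): Index line of the green rider clip on the scale rail (22 by 12 mm, top 52 mm high), at its edge facing the pointer; 3 mm beside the pointer's tip (along the stand's x) when they are level.
- tip_box: Bystander: red pipette-tip box, 85 by 122 by 63 mm, origin under its centre.
- orange_jar: Bystander: small jar with an orange cap, 52 mm wide, 85 mm high, origin under its centre.
- beaker: Bystander: glass beaker, 66 mm wide, 85 mm high, origin under its centre.
- tube_rack: Bystander: blue tube rack, 100 by 200 by 55 mm, origin under its centre.
- marker: Bystander: grey marker pen with a green cap lying on the bench, 135 mm long along its x, 12 mm thick.
- spray_bottle: Bystander: white spray bottle with a blue head, 76 mm wide, 211 mm high, origin under its centre.
- petri: Bystander: closed culture dish, 94 mm wide, 15 mm high, origin under its centre.
Not all that is in view belongs to the job. There is more than one size of the cover; the one meant has the size given above.

How it is judged (in metres and radians):
On the way, in this order (a step that is already met when the one before it is completed fails the run):
1. the cover lies flat and let go on the mat (horizontal distance between cover and mat below 0.045 m and z of cover in the frame of mat below 0.01 m and angle between cover's own z axis and vertical below 0.1 rad and linear speed of cover below 0.02 m/s and contact force between the fingers and cover below 0.05 N), for 0.2 s.
2. the lock button is pushed in (value of joint lock_button above 0.006 m), for 0.1 s.
At the end, for the whole second after the job is handed in: Pointer within 4 mm of the rider's line along the scale, the arm still (under 5 mm/s) with the fingers on it (over 1.5 N); lock button in over 6 mm; cover flat (0.1 rad), still and let go on the mat, its centre within 45 mm of the mat's (all of step 1 and y of pointer_tip in the frame of rider_mark between -0.004 and 0.004 m and velocity of joint boom between -0.005 and 0.005 m/s and contact force between the fingers and boom above 1.5 N and value of joint lock_button above 0.006 m); the arm keeps its last pose, push and grip.
It fails at once if the cover is dropped (falls out of the fingers at over 0.7 m/s) (contact force between the fingers and cover below 0.01 N and linear speed of cover above 0.7 m/s).
It fails at once if the rider is shifted by more than 3 mm (distance of rider_mark from where it was at the start of the episode above 0.003 m).
It fails at once if a bystander is moved by more than 25 mm (distance of any of tip_box, orange_jar, beaker, tube_rack, marker, spray_bottle, petri from where it was at the start of the episode above 0.025 m).
It also fails if it takes over 61 s, if anything falls off the work surface, if the arm or the gripper's body presses on something with over 40 N, if the wrist force passes 120 N, or if a joint passes its speed limit or range.

### The arm

A 6-joint arm with a two-finger parallel gripper is mounted at the origin on the work surface. World frame = base frame: x ahead of the robot, y to its left, z up, the work surface at z = 0. Lengths are in mm, angles in rad, forces in N, time in s.
With the tool pointing down it reaches from about 325 to 875 mm from the base axis. Payload 4.4 kg.
Tool frame: the origin (TCP) lies on the centre line of the jaws, within the pads' length; the fingertips stand ahead of it and the grasp point (between the pads) lies 6 mm ahead of it (ctrl.tcp_to_tips is the z of the fingertips in the tool frame, in mm); z points along the fingers, y is the direction in which the jaws open and shut (so a half turn about z gives the same grasp; the last joint's range is limited). The gripper opens to 85 mm and grips with 20 to 120 N. Pads are 22 mm wide; open, the fingers measure 114 mm over their backs; the gripper's body (76 mm by 85 mm) begins 54 mm behind the grasp point. The pads swing forward as they close: fully open they stand 13 mm farther back than shut.
Start: joints at [-1.496, 0.207, 1.542, -0, 1.393, -0.15], TCP at [128.722, -560.409, 256.282] pointing down, gripper open.
Joint ranges: [-2.73, 2.73], [-0.86, 2.22], [0.23, 2.46], [-1.11, 4.25], [0.08, 2.63], [-2.82, 2.82]. Speed limits (rad/s): [2.79, 2.79, 3.14, 3.14, 3.14, 3.14].

### API

Orientations are given as a 3x3 rotation matrix whose columns are the frame's x, y, z axes.
In Python, from plant import ctrl, sensors, optics gives the robot as it stands. Calls block until the motion is done:
- ctrl.move_ptp(position, orientation): joint-space move of the TCP to a pose.
- ctrl.move_l(position, rot=None, vel=150, threshold=None): straight line of the TCP; rot=None keeps the orientation; vel is the mean speed in mm/s. With threshold (N) it stops when the force on the tool has changed by that much, and returns True; else False.
- ctrl.set_joints(angles): joint-space move.
- ctrl.gripper_to(opening, force=None): finger opening in mm; force is the grip in N (None keeps the last); returns when the fingers have stopped.
- ctrl.hold(seconds).
- ctrl.solve_ik(position, orientation): joint angles nearest the present ones, or None.
- sensors.read_state(): the state.
- optics.grab_frame(name): name is "scene" or "top"; returns (picture, depth): 420x560x3 uint8, red, green, blue; 420x560 float32, mm along the optical axis (not along the pixel's ray), 0 where there is no reading.
- optics.camera_params(name): a dict with "mtx" (3x3 intrinsics, pixels), "R" (3x3) and "t" (3): a world point X has camera coordinates R X + t. Camera axes: x right, y down, z forward; pixel columns grow to the right and rows downward; lengths in mm; the calibration is good to about 2 mm. A picture is of the moment at which its call begins. camera_params takes no time and is no camera call.
A pose or a line that the arm cannot do raises ctrl.MotionError and nothing moves.
- ctrl.finish_job(): hands the job in, once; it reports no verdict.
The state is a dict: "t": time; "q": joint angles; "qvel": joint speeds; "tau": joint torques, N m; "eef_pos": TCP position; "eef_rot": TCP orientation; "force": force on the tool from outside, world axes, zero at the start; "wrist_torque": the same for the moment, N m; "grip_width": finger opening in mm.
Only numpy, scipy, OpenCV 4.12 (cv2) and the standard library are available. Lean on these libraries where they do the work, as an engineer would, in place of code of your own. Each camera call takes 0.05 s, during which the arm holds its last target.

## Working session

There is one attempt and no reset: what is moved stays moved. The work goes in short steps, each a Python script; the robot and the scene stay as the last script left them, time stands still between calls to the robot, and variables do not carry over. Pictures are saved under pics/ and viewed, and the job is handed in when it is done.

```bash
ls; mkdir -p pics
python3 - <<'E'
from plant import ctrl,sensors,optics
import cv2,numpy as np
for n in ("scene","top"):
    im,d=optics.grab_frame(n); np.savez(f"f0_{n}.npz",im=im,d=d)
    cv2.imwrite(f"pics/{n}0.png",im[:,:,::-1])
    p=optics.camera_params(n); print(n,p["mtx"].round(1).tolist(),p["R"].round(4).tolist(),p["t"])
print(sensors.read_state(),ctrl.tcp_to_tips)
E
```

```text
pics
scene [[507.6, 0.0, 277.0], [0.0, 507.6, 207.3], [0.0, 0.0, 1.0]] [[-0.7731, 0.6343, -0.0038], [0.3534, 0.4257, -0.833], [-0.5268, -0.6453, -0.5532]] [ 458.35259996  -82.21378698 1929.78109969]
top [[441.6, 0.0, 274.8], [0.0, 441.6, 213.0], [0.0, 0.0, 1.0]] [[0.0606, -0.9982, 0.0007], [-0.9737, -0.0593, -0.2199], [0.2195, 0.0127, -0.9755]] [ -83.56403909  557.34303454 1175.57151068]
{'t': 0.1, 'q': array([-1.49547509e+00,  2.07403359e-01,  1.54282331e+00,  4.55810686e-06,
        1.39346247e+00, -1.50467387e-01]), 'qvel': array([ 0.00142553, -0.00245593, -0.00349178, -0.00034358,  0.0004576 ,
       -0.00028258]), 'tau': array([-1.05347230e-03, -3.84096336e+01, -2.92550737e+01, -4.02143605e-04,
        4.89659782e-03, -1.89325739e-06]), 'eef_pos': array([ 128.68902959, -559.77185122,  255.19706146]), 'eef_rot': array([[ 9.74618063e-01,  2.23874089e-01, -1.53286601e-04],
       [ 2.23873915e-01, -9.74615872e-01,  2.09087758e-03],
       [ 3.18697760e-04, -2.07212393e-03, -9.99997802e-01]]), 'force': array([0.34309932, 0.47126795, 0.08047079]), 'wrist_torque': array([-0.00304812, -0.02158662, -0.02582743]), 'grip_width': 85.74816360548573} 25.0
```

View pics/scene0.png

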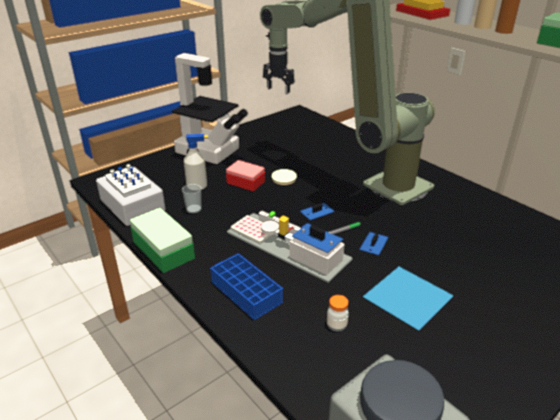

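View pics/top0.png

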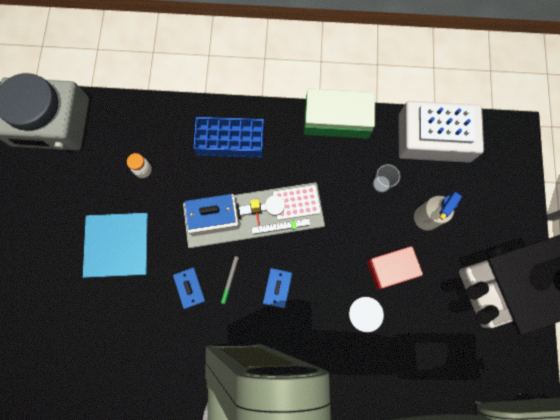

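The top view shows the stand at about (253,213) with the cover at (211,212), yellow post at (256,206), the green rider near (294,224) and the mat at (115,245). Two smaller decoy plates lie on the bench at (188,288) and (277,288). Next I measure.

```bash
cat > h.py <<'E'
import numpy as np,cv2
from plant import ctrl,sensors,optics
def P(n): return optics.camera_params(n)
def ray(n,uv,z):
    p=P(n);R=np.array(p["R"]);t=np.array(p["t"]);uv=np.atleast_2d(np.asarray(uv,float))
    d=np.c_[uv,np.ones(len(uv))]@np.linalg.inv(p["mtx"]).T@R
    c=-R.T@t; s=(z-c[2])/d[:,2]; return c+s[:,None]*d
def proj(n,X):
    p=P(n);x=np.atleast_2d(X)@np.array(p["R"]).T+p["t"];x=x@np.array(p["mtx"]).T;return x[:,:2]/x[:,2:]
def depthpts(n,d,mask):
    p=P(n);v,u=np.nonzero(mask&(d>0));z=d[v,u]
    c=np.c_[u,v,np.ones(len(u))]@np.linalg.inv(p["mtx"]).T*z[:,None]
    return (c-p["t"])@np.array(p["R"])
def hsv(im): return cv2.cvtColor(im,cv2.COLOR_RGB2HSV)
def blobs(m,amin=4):
    n,l,s,c=cv2.connectedComponentsWithStats(m.astype(np.uint8),connectivity=8)
    return [(s[i,4],c[i],l==i) for i in range(1,n) if s[i,4]>=amin]
E
python3 - <<'E'
from h import *
np.set_printoptions(precision=1,suppress=True)
R={"blue":((105,150,60),(125,255,255)),"mat":((92,100,120),(104,255,255)),"yellow":((20,150,100),(32,255,255)),"green":((45,150,80),(70,255,255)),"red":((0,180,80),(5,255,255))}
for n in("top","scene"):
    f=np.load(f"f0_{n}.npz");im,d=f["im"],f["d"];h=hsv(im)
    for k,(a,b) in R.items():
        m=cv2.inRange(h,a,b)>0
        for A,c,mm in blobs(m):
            X=depthpts(n,d,mm)
            if len(X)and 50<np.median(X[:,0])<900 and abs(np.median(X[:,1]))<700: print(n,k,A,c,"med",np.median(X,0),"max z",np.percentile(X[:,2],95))
    x,y,w,hh=((170,165,170,100) if n=="top" else (210,180,160,110))
    cv2.imwrite(f"pics/{n}_z.png",cv2.resize(im[y:y+hh,x:x+w,::-1],None,fx=4.7,fy=4.7,interpolation=cv2.INTER_CUBIC))
E
```

```text
top blue 10 [440.1 110.1] med [ 867.6 -493.2  130.2] max z 134.0653715941657
top blue 12 [457.8 111.2] med [ 868.5 -543.3  129.4] max z 134.68784990571186
top blue 2709 [228.3 136.5] med [800.4 101.9  30.6] max z 55.16537410994286
top blue 10 [431.5 119.2] med [ 839.6 -468.3  130.8] max z 133.65123450866287
top blue 10 [449.5 120.2] med [ 839.7 -518.9  129.5] max z 133.1325631717491
top blue 10 [467.3 121.5] med [ 837.8 -567.8  130.6] max z 135.44418957830393
top blue 10 [440.5 129.7] med [ 809.7 -493.5  132.8] max z 135.27228565072633
top blue 12 [458.7 130.8] med [ 809.1 -543.8  130. ] max z 133.99130618221105
top blue 280 [450.8 202.4] med [ 585.2 -484.6  210. ] max z 213.937186429468
top blue 1101 [209.7 211. ] med [547.5 126.9  93.2] max z 97.6040568594511
top blue 759 [188.6 287.7] med [343.4 180.8   3. ] max z 7.552995970830844
top blue 768 [277.2 287.8] med [358.6 -68.7   3.2] max z 7.405245905177903
top mat 3893 [115.  244.8] med [452.3 406.3   4. ] max z 8.435011034198862
top yellow 89 [255.1 205.3] med [569.6   4.8 105.6] max z 110.7124219296336
top yellow 22 [442.4 216. ]
[... 988 characters left out ...]
 blue 510 [317.5 238.5] med [554.5 143.8  93.2] max z 96.87340806757925
scene blue 377 [373.6 243.6] med [348.1 188.8   2.9] max z 7.736345910983571
scene blue 2820 [246.5 285.5] med [797.5 112.5  38.2] max z 54.01818761963664
scene mat 2972 [408.1 297.1] med [456.9 412.7   3.7] max z 7.221082841888863
scene yellow 4 [205.5 136.5] med [ 547.7 -461.2  204. ] max z 207.79648721899522
scene yellow 150 [283.6 224.3] med [579.1  14.6  87.8] max z 108.46711797986858
scene green 29 [272.1 213.2] med [526.1 -99.7  48.9] max z 55.519947131100004
scene green 39 [354.6 224.6] med [320.6  82.2   9.3] max z 13.808068359618316
scene red 384 [245.4 181.5] med [ 458.1 -348.8   24.1] max z 44.707010751029685
```

View pics/top_z.png

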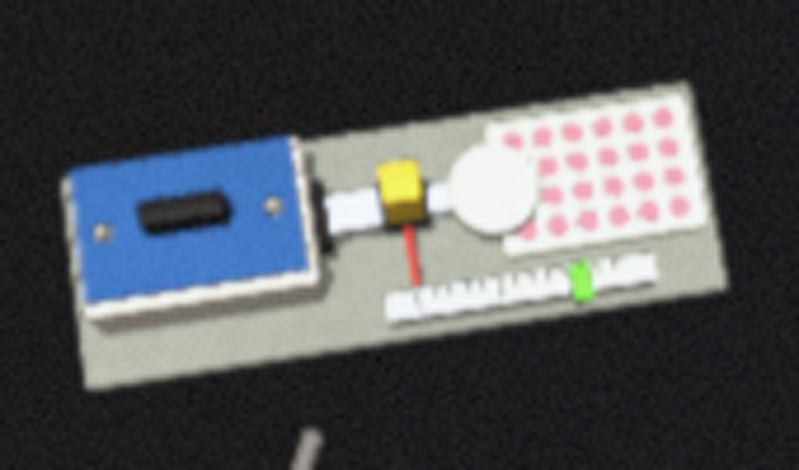

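View pics/scene_z.png

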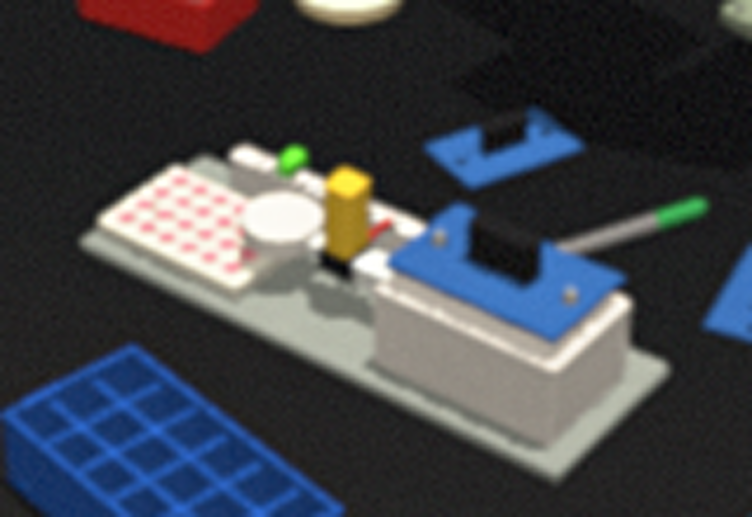

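The views agree: blue cover with two pins visible, yellow post with the red pointer near the start of the scale, and the rider beyond it. Next come the stand's pose and sizes.

Run:
```python
from h import *
np.set_printoptions(precision=2,suppress=True)
def rect(n,m,z):
    cs,_=cv2.findContours(m.astype(np.uint8),cv2.RETR_EXTERNAL,cv2.CHAIN_APPROX_NONE)
    c=max(cs,key=cv2.contourArea)[:,0,:]
    X=ray(n,c,z)[:,:2].astype(np.float32)
    return cv2.minAreaRect(X),cv2.boxPoints(cv2.minAreaRect(X))
for n in("top","scene"):
    f=np.load(f"f0_{n}.npz");im,d=f["im"],f["d"];h=hsv(im)
    m=cv2.inRange(h,(105,150,60),(125,255,255))>0
    c0=(209.7,211) if n=="top" else (317.5,238.5)
    for A,c,mm in blobs(m,200):
        if np.hypot(*(c-c0))<5:
            r,b=rect(n,mm,93);print(n,"cover",r)
    m=cv2.inRange(h,(92,100,120),(104,255,255))>0
    A,c,mm=max(blobs(m),key=lambda b:b[0]);print("mat",rect(n,mm,4)[0])
    # grip: dark inside cover; top z=125
    w=(170,250,190,235) if n=="top" else (290,350,220,255)
    g=np.zeros(m.shape,bool);g[w[2]:w[3],w[0]:w[1]]=True
    X=np.full(d.shape+(3,),np.nan);vv,uu=np.nonzero(d>0);X[vv,uu]=depthpts(n,d,d>0)
    dark=(im.max(2)<70)&g&(X[...,2]>105)
    for A,c,mm in blobs(dark,15): print("grip",A,c,rect(n,mm,125)[0],rect(n,mm,125)[1].mean(0))
    # yellow top : bright yellow by depth z>100
    y=(cv2.inRange(h,(20,120,100),(34,255,255))>0)
    for A,c,mm in blobs(y,50):
        v=im[...,0][mm]; print("yellow",A,c,np.percentile(v,[5,25,50,75,95]))
        br=mm&(im[...,0]>200); 
        if br.any(): print("  bright",br.sum(),rect(n,br,108)[0])
    for nm,a,b,z in(("green",(40,120,80),(75,255,255),52),("red",(0,140,80),(8,255,255),48),("red2",(172,140,80),(180,255,255),48)):
        for A,c,mm in blobs(cv2.inRange(h,a,b)>0,4):
            if (n=="top" and 240<c[0]<330 and 180<c[1]<245) or (n=="scene" and 230<c[0]<310 and 195<c[1]<250):
                r=rect(n,mm,z);print(nm,A,c,r[0],"\n",r[1])
```

```text
top cover ((549.8707275390625, 128.58126831054688), (79.34436798095703, 124.96053314208984), 13.186275482177734)
mat ((454.3175964355469, 406.1880798339844), (181.21054077148438, 181.1575927734375), 6.0731096267700195)
grip 107 [208.79 209.65] ((545.3505249023438, 124.86058044433594), (16.70047378540039, 47.932037353515625), 13.264573097229004) [545.35 124.86]
yellow 100 [254.96 205.08] [115.9  141.25 233.5  242.   243.  ]
  bright 66 ((575.2389526367188, 7.676619052886963), (22.355985641479492, 21.696205139160156), 3.9531614780426025)
green 28 [293.29 224.79] ((533.71337890625, -103.98543548583984), (20.09006690979004, 8.425575256347656), 2.983325481414795) 
 [[ 523.46 -100.3 ]
 [ 523.9  -108.72]
 [ 543.96 -107.67]
 [ 543.53  -99.26]]
red 10 [256.7 215.4] ((552.6483764648438, 1.6863093376159668), (17.407732009887695, 2.834677219390869), 3.9816715717315674) 
 [[543.87   2.5 ]
 [544.06  -0.33]
 [561.43   0.88]
 [561.23   3.7 ]]
red 4 [258.  222.5] ((534.1718139648438, -3.848363161087036), (8.634190559387207, 3.844499588012695e-06), 3.9531450271606445) 
 [[529.86  -4.15]
 [529.86  -4.1
[... 330 characters left out ...]
268066406, 54.718894958496094), 23.07984161376953) [555.44 140.4 ]
yellow 292 [425.46   3.43] [141.   144.   158.   178.25 191.  ]
yellow 162 [283.33 224.22] [128.  155.  160.  183.5 255. ]
  bright 39 ((575.130126953125, 7.986225128173828), (26.437166213989258, 23.956193923950195), 20.063196182250977)
green 32 [271.91 213.31] ((532.8926391601562, -99.2204818725586), (29.48137092590332, 19.998458862304688), 50.82292175292969) 
 [[ 515.83 -104.33]
 [ 531.33 -116.96]
 [ 549.96  -94.11]
 [ 534.45  -81.48]]
red 5 [290.4 228.2] ((535.40966796875, -1.8938956260681152), (14.3721342086792, 2.7348110675811768), 19.163938522338867) 
 [[528.17  -2.96]
 [529.07  -5.54]
 [542.65  -0.83]
 [541.75   1.76]]
```

Run:
```python
from h import *
np.set_printoptions(precision=1,suppress=True)
X=np.vstack([depthpts(n,np.load(f"f0_{n}.npz")["d"],np.load(f"f0_{n}.npz")["d"]>0) for n in("top","scene")])
r=np.hypot(X[:,0],X[:,1]);a=np.degrees(np.arctan2(X[:,1],X[:,0]))
for lo in range(-80,45,5):
    s=(a>lo)&(a<lo+5)&(r>350)&(r<660)&(X[:,2]<700)
    s2=(a>lo)&(a<lo+5)&(r>350)&(r<800)&(X[:,2]<700)
    print(lo,*(np.percentile(X[k,2],99.5).round() if k.any() else None for k in(s,s2)))
th=np.radians(13.0);ex=np.array([np.cos(th),np.sin(th),0]);R=np.c_[np.cross(ex,[0,0,-1]),ex,[0,0,-1]]
print(R,[ctrl.solve_ik(p,R) for p in([547,128,220],[547,128,123],[453,406.5,38])])
```

```text
-80 498.0 494.0
-75 608.0 604.0
-70 620.0 615.0
-65 632.0 624.0
-60 213.0 387.0
-55 209.0 207.0
-50 67.0 66.0
-45 68.0 213.0
-40 68.0 213.0
-35 7.0 70.0
-30 7.0 87.0
-25 7.0 6.0
-20 28.0 26.0
-15 54.0 52.0
-10 59.0 58.0
-5 106.0 100.0
0 110.0 109.0
5 98.0 98.0
10 127.0 127.0
15 124.0 122.0
20 93.0 78.0
25 30.0 88.0
30 9.0 8.0
35 10.0 10.0
40 10.0 10.0
[[-0.2  1.   0. ]
 [ 1.   0.2  0. ]
 [ 0.   0.  -1. ]] [array([ 0.1,  0.2,  1.6, -0. ,  1.3, -0.2]), array([ 0.1,  0.3,  1.7, -0. ,  1.1, -0.2]), array([ 0.6,  0.5,  1.6, -0. ,  1. ,  0.4])]
```

```bash
cat >> h.py <<'E'
th=np.radians(13.0);ex=np.array([np.cos(th),np.sin(th),0]);ey=np.array([-np.sin(th),np.cos(th),0]);dn=np.array([0,0,-1.])
RX=np.c_[np.cross(ex,dn),ex,dn]   # jaws along stand x
def st(tag=""):
    s=sensors.read_state();print(tag,"t%.1f"%s["t"],s["eef_pos"].round(1),"F",s["force"].round(1),"w%.1f"%s["grip_width"]);return s
def snap(tag):
    for n in("scene","top"):
        im,d=optics.grab_frame(n);np.savez(f"f{tag}_{n}.npz",im=im,d=d);cv2.imwrite(f"pics/{n}{tag}.png",im[:,:,::-1])
E
python3 - <<'E'
from h import *
s=st()
ctrl.move_l([115,-480,320],vel=250)
ctrl.move_ptp([530,125,240],RX)
ctrl.move_l([547,128,175],vel=200);st("above")
snap("1")
E
```

```text
t0.1 [ 128.7 -559.8  255.2] F [0.3 0.5 0.1] w85.7
above t3.8 [546.9 127.5 174.9] F [-0.   1.4  0.3] w85.2
```

View pics/scene1.png

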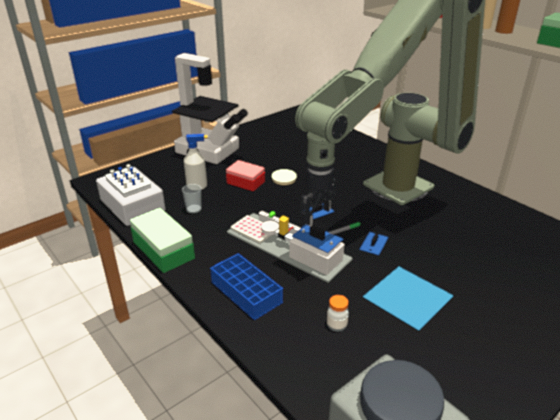

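The gripper is centred above the grip block at about (318,215), with nothing nearby. I'll descend and grip.

Run:
```python
from h import *
print(ctrl.move_l([547,128,123],vel=80,threshold=8));st("down")
ctrl.gripper_to(10,force=40);st("grip")
ctrl.move_l([547,128,150],vel=40);s=st("lift")
ctrl.move_l([547,128,175],vel=100);ctrl.hold(0.2);st()
snap("2")
z=[cv2.resize(cv2.imread(f"pics/{n}2.png")[y:y+110,x:x+140],None,fx=2.8,fy=3.5) for n,x,y in(("scene",240,160),("top",150,150))]
cv2.imwrite("pics/z2.png",np.hstack(z))
```

```text
False
down t4.7 [547.3 128.  123. ] F [0.9 0.7 0.4] w85.5
grip t5.3 [547.3 128.  123.3] F [ 0.2 -0.3  1.4] w15.3
lift t6.1 [546.8 128.  149.9] F [-0.3 -0.4 -1.8] w15.6
 t6.7 [546.4 127.9 174.1] F [-0.4  0.1 -2. ] w15.1
```

View pics/z2.png

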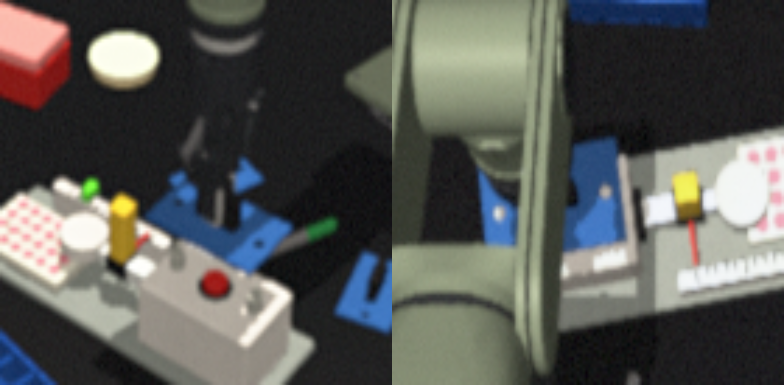

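The cover is lifted clear in the fingers (weight about 1.6 N, as given) and the red button shows on the housing. I'll measure the button, then place the cover on the mat.

Run:
```python
from h import *
im=np.load("f2_scene.npz")["im"];h=hsv(im)
m=(cv2.inRange(h,(0,150,50),(8,255,255))|cv2.inRange(h,(172,150,50),(180,255,255)))>0
for A,c,mm in blobs(m,8):
    if 260<c[0]<340 and 225<c[1]<270: print("button",A,c,ray("scene",c,83))
ctrl.move_l([453.5,406.5,175],vel=250)
ctrl.move_l([453.5,406.5,55],vel=150)
print(ctrl.move_l([453.5,406.5,35],vel=20,threshold=1.5));st("down")
```

```text
button 54 [316.44444444 240.85185185] [[550.20759579 133.09542071  83.        ]]
True
down t9.9 [453.4 406.4  38.3] F [0.5 0.  3.8] w15.3
```

Run:
```python
from h import *
ctrl.gripper_to(60);st("open")
ctrl.move_l([453.5,406.5,60],vel=60)
ctrl.move_l([453.5,406.5,170],vel=200)
ctrl.hold(0.1);snap("3");st()
for sgn in(1,-1):
    y=sgn*ey;R=np.c_[np.cross(y,dn),y,dn];print(sgn,ctrl.solve_ik([547,128.5,150],R))
```

```text
open t10.4 [451.9 405.4  36.9] F [0.8 0.1 0.8] w60.2
 t11.8 [452.3 405.7 167.7] F [ 0.1  0.2 -1.2] w60.0
1 [ 7.67151889e-02  2.88644656e-01  1.67426622e+00 -4.44089210e-16
  1.17868178e+00 -1.72097394e+00]
-1 [ 7.67151889e-02  2.88644656e-01  1.67426622e+00 -4.44089210e-16
  1.17868178e+00  1.42061871e+00]
```

View pics/scene3.png

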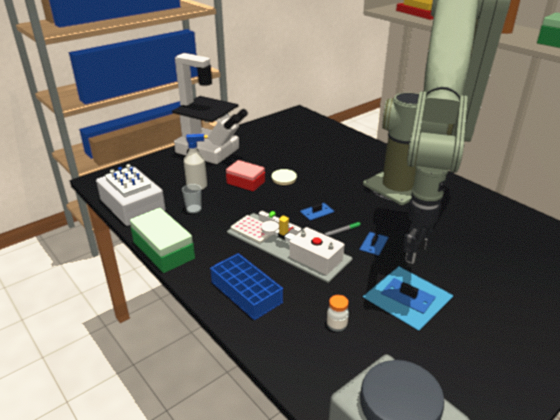

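The cover lies grip up in the middle of the mat at about (410,292), and the button is in clear view at (317,241). I'll check both numerically before pressing.

Run:
```python
from h import *
np.set_printoptions(precision=1,suppress=True)
f=np.load("f3_scene.npz");im,d=f["im"],f["d"];h=hsv(im)
m=(cv2.inRange(h,(0,150,50),(8,255,255))|cv2.inRange(h,(172,150,50),(180,255,255)))>0
for A,c,mm in blobs(m,8):
    if 280<c[0]<340 and 225<c[1]<270:
        X=depthpts("scene",d,mm);print("button",A,c,ray("scene",c,83),np.median(X,0))
m=cv2.inRange(h,(105,130,50),(125,255,255))>0
for A,c,mm in blobs(m,60):
    if 370<c[0]<450 and 270<c[1]<320:
        cs,_=cv2.findContours(mm.astype(np.uint8),0,1);print(A,cv2.minAreaRect(ray("scene",np.vstack(cs)[:,0],8)[:,:2].astype(np.float32)),np.percentile(depthpts("scene",d,mm)[:,2],[10,50,90]))
```

```text
button 48 [316.3 240.6] [[549.8 132.1  83. ]] [550.6 132.3  84.3]
713 ((453.4466857910156, 407.95880126953125), (79.85682678222656, 127.16646575927734), 12.893796920776367) [ 5.1  8.1 11.1]
```

```bash
cat >> h.py <<'E'
RY=np.c_[np.cross(-ey,dn),-ey,dn]
E
python3 - <<'E'
from h import *
ctrl.gripper_to(0)
ctrl.move_ptp([548.5,130.5,150],RY);st()
ctrl.move_l([548.5,130.5,115],vel=120)
r=ctrl.move_l([548.5,130.5,99],vel=15,threshold=12);st("press %s"%r)
ctrl.hold(0.15);st()
E
```

```text
t13.5 [548.5 131.1 150.2] F [ 0.3  0.5 -0.9] w-0.2
press True t14.8 [548.9 130.5 102. ] F [-0.9 -0.7  5.1] w-0.1
 t15.0 [548.9 130.5 102. ] F [-0.1  0.1  4.2] w0.3
```

The fingertips stopped at z = 77 mm on the end stop, so the button should be fully in. I'll retract, check it, then go over the post.

Run:
```python
from h import *
ctrl.move_l([548.5,130.5,165],vel=200)
ctrl.gripper_to(56)
ctrl.move_l([575.5,7.5,165],vel=200)
ctrl.hold(.1);st();snap("4")
z=[cv2.resize(cv2.imread(f"pics/{n}4.png")[y:y+110,x:x+140],None,fx=2.8,fy=3.5) for n,x,y in(("scene",230,160),("top",190,150))]
cv2.imwrite("pics/z4.png",np.hstack(z))
```

```text
t16.9 [575.1   8.8 164.9] F [-0.7 -0.3 -0.5] w55.7
```

View pics/z4.png

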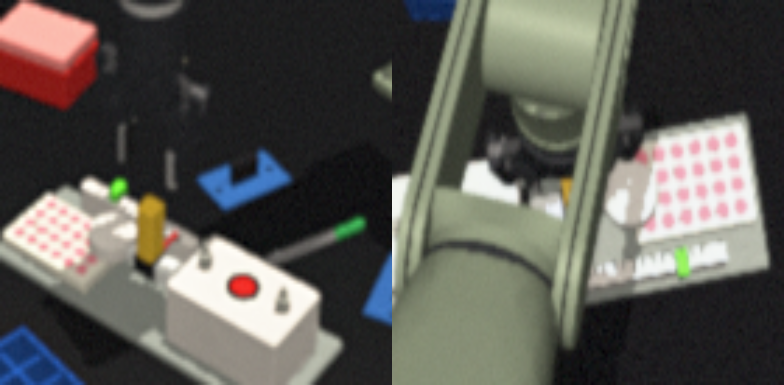

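The button is nearly flush and the fingers straddle the post. I'll descend, grip and pull most of the way.

Run:
```python
from h import *
print(ctrl.move_l([575.5,7.5,97],vel=80,threshold=8));st("down")
ctrl.gripper_to(18,force=40);s=st("grip")
p=s["eef_pos"];p[2]=97
np.save("p0.npy",p)
q=p-15*ey;ctrl.move_l(q,vel=40);st("15")
q=p-94*ey;ctrl.move_l(q,vel=60);ctrl.hold(.2);s=st("94")
print("travel",-(s["eef_pos"]-p)@ey)
snap("5")
z=[cv2.resize(cv2.imread(f"pics/{n}5.png")[y:y+110,x:x+140],None,fx=2.8,fy=3.5,interpolation=cv2.INTER_CUBIC) for n,x,y in(("scene",210,160),("top",210,160))]
cv2.imwrite("pics/z5.png",np.hstack(z))
```

```text
False
down t18.0 [576.1   7.4  97.6] F [ 0.3 -0.1  0. ] w55.9
grip t18.4 [576.1   7.2  97.8] F [-0.7 -0.4  3.4] w23.4
15 t18.9 [579.3  -7.   97.8] F [-3.2  1.7  6.8] w23.6
94 t20.6 [596.4 -83.7  97.8] F [-4.8  3.   7.4] w23.5
travel 93.09006181398209
```

View pics/z5.png

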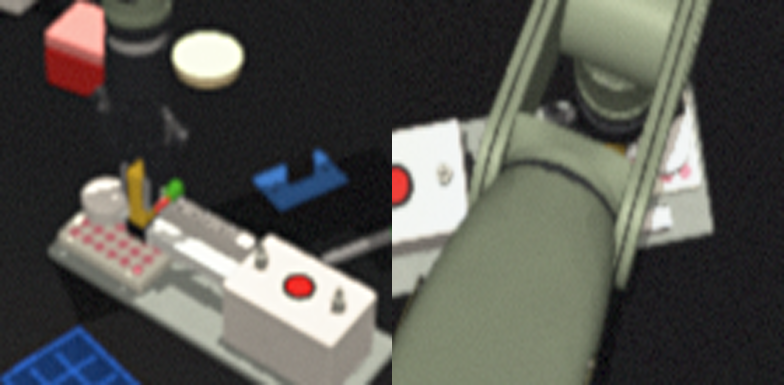

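In the scene crop the post is beside the rider, with the red pointer (about (268,218) in the full picture) close to the rider at about (272,213). I'll measure both along the scale and cross-check with the first top view.

Run:
```python
from h import *
np.set_printoptions(precision=1,suppress=True)
O=np.array([547.5,129,0])
def S(X): X=X-O; return np.c_[X@ex,-(X@ey)]
def w(n,tag,rng,kind):
    im=np.load(f"f{tag}_{n}.npz")["im"].astype(float);x0,x1,y0,y1=rng;c=im[y0:y1,x0:x1]
    r,g,b=c[...,0],c[...,1],c[...,2]
    k=np.clip((r-np.maximum(g,b)-30) if kind=="r" else (g-np.maximum(r,b)-30),0,None)
    vv,uu=np.nonzero(k>0);return np.c_[uu+x0,vv+y0],k[vv,uu]
for n,tag,rr,gr in(("top","0",(250,265,211,226),(285,302,217,233)),("scene","0",(284,300,222,236),(262,282,206,220)),("scene","5",(258,277,212,225),(262,282,206,220))):
    a,ka=w(n,tag,rr,"r");g,kg=w(n,tag,gr,"g")
    print(n,tag,"ptr px",(a*ka[:,None]).sum(0)/ka.sum(),"S",(S(ray(n,a,48))*ka[:,None]).sum(0)/ka.sum())
    Sa=S(ray(n,a,48));i=np.argsort(Sa[:,0]);print(np.c_[a,ka,Sa][i][:14].tolist() if 0 else np.c_[Sa,ka][i].round(0).astype(int).tolist())
    Sg=S(ray(n,g,52));print(" rider c",(g*kg[:,None]).sum(0)/kg.sum(),"S",(Sg*kg[:,None]).sum(0)/kg.sum(),"range",Sg.min(0),Sg.max(0))
    # predicted centroid projections for geometric check
im=cv2.imread("pics/scene5.png")[195:235,245:300];cv2.imwrite("pics/z5b.png",cv2.resize(im,None,fx=14,fy=14,interpolation=cv2.INTER_NEAREST))
```

```text
top 0 ptr px [257.1 218.4] S [-30.8 125.7]
[[-50, 128, 2], [-50, 125, 43], [-50, 123, 7], [-48, 129, 24], [-47, 126, 86], [-47, 123, 33], [-45, 129, 12], [-44, 126, 80], [-44, 123, 46], [-42, 129, 2], [-41, 127, 78], [-41, 124, 63], [-39, 127, 79], [-38, 124, 73], [-36, 128, 69], [-35, 125, 81], [-33, 128, 49], [-32, 125, 94], [-32, 122, 21], [-30, 128, 36], [-30, 126, 102], [-29, 123, 36], [-27, 129, 27], [-27, 126, 102], [-26, 123, 50], [-24, 129, 17], [-24, 127, 94], [-23, 124, 65], [-21, 130, 5], [-21, 127, 87], [-21, 124, 87], [-18, 128, 80], [-18, 125, 105], [-15, 128, 49], [-15, 125, 84], [-14, 122, 12], [-12, 126, 9]]
 rider c [293.3 224.5] S [-65.8 223.3] range [-76.4 216.7] [-53.4 230.1]
scene 0 ptr px [289.6 228. ] S [-39.4 127.1]
[[-59, 156, 3], [-57, 159, 4], [-55, 161, 8], [-55, 153, 3], [-53, 127, 23], [-53, 155, 2], [-51, 158, 3], [-50, 122, 19], [-50, 149, 2], [-49, 124, 86], [-48, 152, 2], [-47, 127, 78], [-46, 155, 5], [-46, 146, 2], [-45, 129, 30], [-44, 121, 37], [-44, 149, 1], [-42, 124, 81], [-42, 151, 3], [-41, 143, 2], [-40, 126, 85], [-39, 145, 2], [-38, 129
[... 688 characters left out ...]
00], [-44, 262, 3], [-44, 223, 70], [-43, 214, 48], [-42, 226, 26], [-42, 255, 1], [-41, 217, 94], [-40, 258, 4], [-39, 219, 99], [-37, 222, 74], [-37, 251, 2], [-37, 213, 20], [-35, 225, 32], [-35, 254, 3], [-35, 216, 62], [-33, 219, 95], [-32, 248, 1], [-31, 221, 58], [-30, 212, 5], [-30, 250, 2], [-29, 215, 47], [-28, 244, 1], [-27, 218, 39], [-26, 247, 3], [-25, 220, 1], [-23, 240, 1], [-21, 243, 3], [-19, 237, 3], [-17, 239, 2], [-17, 231, 2], [-15, 233, 2], [-14, 224, 2], [-13, 236, 2], [-12, 227, 5], [-12, 218, 1], [-10, 230, 3], [-10, 221, 3], [-8, 232, 3], [-8, 223, 4], [-6, 226, 3], [-5, 217, 1], [-3, 220, 1]]
 rider c [271.9 213.4] S [-65.8 219.6] range [-81.2 207.3] [-52.  230.8]
```

View pics/z5b.png

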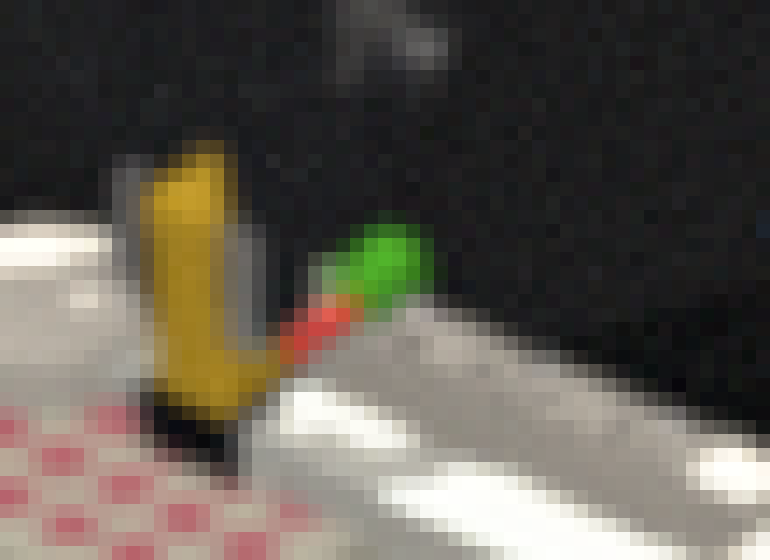

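Top view: 97.6 mm travel needed from home. Scene view: about 2–4 mm still to go, but its rider centroid includes side faces. I'll correct that bias using the rider's known size.

Run:
```python
from h import *
O=np.array([547.5,129,0])
for n,s_meas in(("top",223.3),("scene",219.8)):
    s0=223.;c=np.array([[ -60+a,-s0+b,z] for a in(-11,11) for b in(-6,6) for z in(40,52)])
    W=O+c[:,:1]*ex+c[:,1:2]*ey;W[:,2]=c[:,2]
    px=proj(n,W).astype(np.float32);h=cv2.convexHull(px*64);M=cv2.moments(h);ctr=np.array([M["m10"],M["m01"]])/M["m00"]/64
    X=ray(n,ctr,52)[0]-O;print(n,"bias",-(X@ey)-s0,"-> rider s",s_meas-(-(X@ey)-s0))
```

```text
top bias -0.420843154539142 -> rider s 223.72084315453915
scene bias -5.463551999058836 -> rider s 225.26355199905885
```

Run:
```python
from h import *
np.set_printoptions(precision=1,suppress=True)
p=np.load("p0.npy")
ctrl.move_l(p-98.2*ey,vel=30);ctrl.hold(.3);s=st()
print("travel",-(s["eef_pos"]-p)@ey,s["qvel"].round(4))
snap("6")
O=np.array([547.5,129,0])
im=np.load("f6_scene.npz")["im"].astype(float)
for tag in"056":
    im=np.load(f"f{tag}_scene.npz")["im"].astype(float);r,g,b=im[...,0],im[...,1],im[...,2]
    k=np.clip(r-np.maximum(g,b)-40,0,None);m=np.zeros_like(k);
    if tag=="0": m[222:236,284:300]=1
    else: m[212:225,260:277]=1
    k*=m;v,u=np.nonzero(k>15);X=ray("scene",np.c_[u,v],48)-O;S=-(X@ey);w=k[v,u];sel=(X@ex<-30)&(X@ex>-52);print(tag,"ptr s",(S*w)[sel].sum()/w[sel].sum(), w[sel].sum())
im=cv2.imread("pics/scene6.png")[195:235,245:300];cv2.imwrite("pics/z6.png",cv2.resize(im,None,fx=14,fy=14,interpolation=cv2.INTER_NEAREST))
```

```text
t21.3 [597.3 -87.8  97.8] F [-5.3  1.8  7.8] w23.7
travel 97.2680975800474 [-0.  0.  0. -0. -0.  0.]
0 ptr s 125.3971151410972 553.0
5 ptr s 219.41129809777766 732.0
6 ptr s 223.4212965196368 752.0
```

View pics/z6.png

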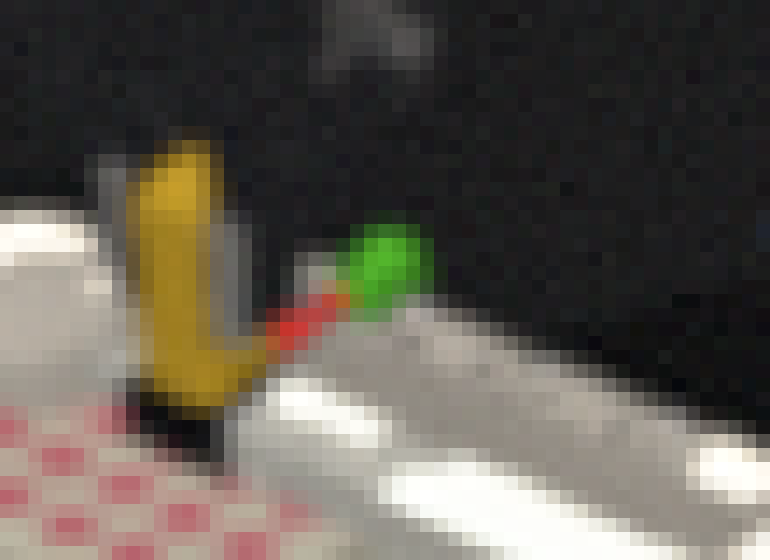

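View pics/scene6.png

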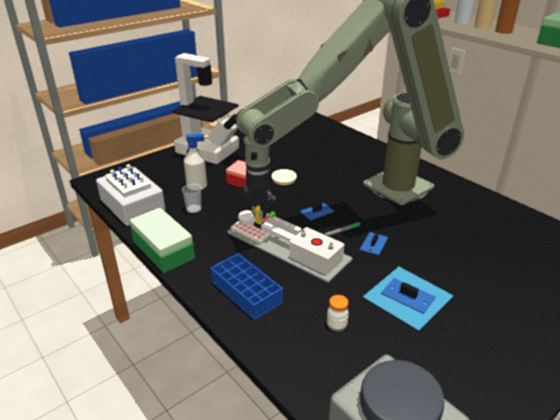

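Pointer and rider look level: the pointer (about (266,217)) points straight at the rider (272,213). I'll check the stand's yaw from the long foot edge as one last test of the comparison.

Run:
```python
from h import *
f=np.load("f0_top.npz");im=f["im"];h=hsv(im)
m=np.zeros(im.shape[:2],np.uint8);m[170:260,175:335]=(im[170:260,175:335].max(2)>90)
m=cv2.morphologyEx(m,cv2.MORPH_OPEN,np.ones((3,3)))
A,c,mm=max(blobs(m),key=lambda b:b[0])
cs,_=cv2.findContours(mm.astype(np.uint8),0,cv2.CHAIN_APPROX_NONE);X=ray("top",np.vstack(cs)[:,0],10)[:,:2].astype(np.float32)
print("all",cv2.minAreaRect(X))
# lower long edge (small x side), foot x=-75 : per column lowest mask pixel
u=np.arange(195,322);v=np.array([np.nonzero(mm[:,k])[0].max() for k in u])
vx,vy,x0,y0=cv2.fitLine(ray("top",np.c_[u,v],10)[:,:2].astype(np.float32),cv2.DIST_HUBER,0,.01,.01).ravel()
print("yaw lower",np.degrees(np.arctan2(-vx,vy))%180)
```

```text
all ((568.166259765625, 14.327774047851562), (141.87802124023438, 400.7441711425781), 12.573269844055176)
yaw lower 12.592834
```

Run:
```python
from h import *
p=np.load("p0.npy")
ctrl.move_l(p-98.8*ey,vel=20);ctrl.hold(.5);s=st()
print("travel",-(s["eef_pos"]-p)@ey,abs(s["qvel"]).max())
im,d=optics.grab_frame("scene");h=hsv(im)
for A,c,mm in blobs(cv2.inRange(h,(105,130,50),(125,255,255))>0,60):
    if 370<c[0]<450 and 270<c[1]<320:
        cs,_=cv2.findContours(mm.astype(np.uint8),0,1);print("cover",cv2.minAreaRect(ray("scene",np.vstack(cs)[:,0],8)[:,:2].astype(np.float32)))
for A,c,mm in blobs(cv2.inRange(h,(40,120,80),(75,255,255))>0,8):
    if 260<c[0]<282: print("rider px",A,c)
print(ctrl.finish_job())
```

```text
t22.1 [597.4 -88.2  97.7] F [-5.5  2.9  8.4] w23.1
travel 97.71107507436736 0.001584729640249138
cover ((453.3996887207031, 407.5797119140625), (79.73550415039062, 128.2387237548828), 12.957893371582031)
rider px 30 [271.9 213.5]
the job is handed in; nothing more can be done
None
```

I did all four steps and handed the job in at about 22 s, with the gripper still holding the light arm's post. No verdict was reported, so what follows is from my own checks.

- **Cover:** it lies flat with its grip up on the mat and let go. Its measured centre is about 1 mm from the mat's.
- **Lock button:** the fingertips stopped on it at z = 77 mm, the fully-in height, with a force rise of 12 N.
- **Light arm:** the grip travelled 97.7 mm, held still with a 40 N grip set. The last pointer measurement, 0.4 mm before the end, put the arm at 98.0 mm.
- **Pointer and rider:** the top view asked for about 98.2 mm of travel. The scene view, with a rough correction for the rider's visible sides, asked for up to 99.9 mm. The two disagree by less than 2 mm, within the 4 mm allowed, and the pointer was within about 1.5 mm of either.
- **Rider and bystanders:** the rider kept its place in the picture, and the scene pictures I viewed showed no bystander moved. I did not measure the bystanders again at the end.
- **Check that disagreed:** there was a sideways force of about 5 N on the tool while pulling. The likely cause is that I used 13.0° for the stand's yaw, while the foot edge measured 12.6°.

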